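# Set up the plant-feed station and open the safety cap

### The job

Get the feed station ready for mixing: take the carriage by its upright handle and slide it along its rails until the clear measuring cup stands centred under the tip of the fixed dosing nozzle, and leave it there. Then open the feed bottle on the same carriage: press its push-and-turn safety cap down, keep it pressed while turning it about a quarter turn anticlockwise (seen from above), and lift it off. Finish while still holding the cap in the gripper, level and still, straight above the open bottle and about 6 cm clear of its rim (do not put it down), and leave the nozzle stand and the other things on the cabinet alone.

Things in the scene. Friction and masses are not known exactly. Their poses are not given: they have to be found in the camera images.
- carriage: aluminium plate 150 (x) by 270 (y) mm, top 26 mm above the cabinet top; slides only along its own y, up to 100 mm either way from its start, on a fixed rail board; takes 5 N, stays where left. Origin: cabinet-top height, midway between cup and bottle; x points away from the robot, z up. Fixed on it: handle, measuring cup (y = -75 mm) and feed bottle (y = +75 mm)
- handle_top (a point): centre of the top of the carriage's upright black handle, a flat block 34 mm along carriage x, 16 mm along carriage y (pinch it across this) and 52 mm tall, top 78 mm above the cabinet top; it stands on the carriage's robot side, 77 mm in front of the cup
- cup_mouth (a point): centre of the mouth of the clear round measuring cup, rim 50 mm across, 45 mm tall, rim 71 mm above the cabinet top, fixed to the carriage
- nozzle_tip (a point): lower tip of the fixed brass dosing nozzle, 88 mm above the cabinet top, 17 mm above the cup's rim; it hangs from a level steel tube (14 mm thick, 152 mm up) on a post 120 mm beyond it, away from the robot. It lies on the cup's line of travel, 32 to 75 mm from the cup's start to either side
- bottle_rim (a point): centre of the top of the feed bottle's neck, 136 mm above the cabinet top, fixed to the carriage. The bottle is white plastic, 84 mm across, its shoulder 115 mm above the cabinet top; neck 34 mm across
- cap: black round push-and-turn cap on the feed bottle, 56 mm across, 30 mm tall, plus a 3 mm high bar 44 mm long on top along its x axis; 30 to 55 g. Origin: centre of its underside; z up. Locked: underside 12 mm below the neck's top, its x along the carriage's x. Press it at least 5.5 mm, keep it down and turn it anticlockwise 45 to 130 degrees: it is then free to lift straight off
- seal_disc (a joint): sprung grey disc 29 mm across in the bottle's mouth that pushes the cap up: metres pressed down (0 cap locked, 0.0075 fully pressed, -0.002 cap off). Force 4.5 N at 0, 8 N at 5.5 mm, 9 N at 7.5 mm, then a hard stop. The catch is passed after about 30 degrees of turning; clockwise the cap is blocked; sideways it has 1.7 mm of play
- doser: fixed stand of the dosing nozzle: origin at the underside of its 60 mm square foot, post 16 mm across and 162 mm tall on it; to be left alone
- tin: bystander: plain steel tin, 48 mm across, 70 mm tall, beside the doser's foot; origin centre of underside
- rose: bystander: green watering-can rose standing on its face, 72 mm across, 70 mm tall; origin centre of underside
- hammer: bystander: steel claw hammer lying down, 280 mm long
- tag_holder: bystander: white open box with plant tags, 60 by 100 mm, 60 mm tall, tags to 95 mm; origin centre of underside
- glass_bottle: bystander: clear glass bottle, 66 mm across, 190 mm tall; origin centre of underside
- clay_pot: bystander: terracotta pot, 84 mm across, 75 mm tall; origin centre of underside
- trowel: bystander: trowel with wooden handle lying down, 265 mm long
Not all that is in view belongs to the job. Leave any yellow look-alike of the cap alone.

How it is judged:
By the outcome, as a careful person would: the job done as asked, in the order asked, and still so for the second after the job is handed in, while the arm keeps its last pose, push and grip.
It also fails if it takes over 53 s, if anything falls off the work surface, if the arm or the gripper's body presses on something with over 40 N, if the wrist force passes 120 N, or if a joint passes its speed limit or range.

### The arm

A 7-joint arm with a two-finger parallel gripper is mounted at the origin on the work surface. World frame = base frame: x ahead of the robot, y to its left, z up, the work surface at z = 0. Lengths are in m, angles in rad, forces in N, time in s.
With the tool pointing down it reaches from about 0.425 to 0.8 m from the base axis. Payload 8.3 kg.
Tool frame: the origin (TCP) lies midway between the tips of the shut fingers; the grasp point (between the pads) lies manip.hold_point_z behind it (manip.hold_point_z is the distance from the TCP to the grasp point, in m); z points along the fingers, y is the line along which they close (so a half turn about z gives the same grasp; the last joint's range is limited). The gripper opens to 85 mm and grips with 20 to 120 N. Pads are 22 mm wide; open, the fingers measure 114 mm over their backs; the gripper's body (76 mm by 85 mm) begins 54 mm behind the grasp point. The pads swing forward as they close: fully open they stand 13 mm farther back than shut.
Start: joints at [-1.337, 0.383, 0.016, 1.37, -0.006, 1.388, -0.046], TCP at [0.183, 0.598, 0.231] pointing down, gripper open.
Joint ranges: [-2.95, 2.95], [-0.25, 2.06], [-1.52, 1.56], [0.18, 2.33], [-1.44, 4.58], [0.02, 2.06], [-3.01, 3.01]. Speed limits (rad/s): [2.39, 2.39, 3.01, 3.01, 3.14, 3.14, 3.14].

### API

Orientations are given as a unit quaternion [w, x, y, z].
In Python, from station import manip, vision gives the robot as it stands. The module is installed in compiled form; this text tells all that it offers.
- The arm moves only by the tool carry_out, never from a script. Its argument "targets" is a list that holds one entry, the list of rows, each a list of 7 numbers: the turn, a rotation vector about the tool's x, y, z in degrees, then the shift along the tool's x, y, z in cm, then the closure, from 0 (fully open) to 1 (shut). A call has 1 to 8 rows; each row shifts and turns the commanded pose from where the row before left it, along the tool's axes as they then stand; what a row does not reach is not made up. A row lasts 1/8 s, in which the tool goes at most 62.5 mm and 10.7 degrees, less where a joint would pass 70% of its speed; a pose out of reach is approached as far as the arm can. A call is refused whole if a number of a shift passes 6.25 or a number of a turn 10.7, either way. A call with a gripper value outside its range is refused whole. The fingers move at their own pace and stop on an object; "force" is the grip in N (left out, the last holds). Time passes only in rows, so rows that do not move let the fingers close. It gives the time, the measured TCP pose, the force, the opening and the grip force at its end, in the units of the state.
- manip.state(): the state, without advancing time (a new reading comes with each control period).
- vision.camera(name): name is "scene" or "top" or "wrist"; returns a dict with "frame" (400x640x3 uint8, red, green, blue), "mtx" (3x3 intrinsics, pixels), "camera_from_world" (4x4, takes a point from world to camera coordinates). Camera axes: x right, y down, z forward; pixel columns grow to the right and rows downward; lengths in m; the calibration is good to about 2 mm. A picture is of the moment at which its call begins. There is no depth.
- manip.sign_off(): hands the job in; it is judged then, once.
Trained networks look in the newest picture that a camera, given by its name, has taken for a name from the list of things; names that differ only in an ending like _2 or _b are one class to them, and where a whole thing is asked for, a point or a joint stands for the part that bears it (a point fixed in the world has none). Each returns a list of dicts, best first, with "conf" (0 to 1); they miss things now and then, are a little off and sometimes report something else, mostly with a low value. They report only what shows in the picture. A call takes as long as a camera call. They do not tell look-alikes from the thing itself.
- vision.spot_in(label, camera): "at" ([x, y, z] in m, in world coordinates, good to about 4 mm: the middle of the surface that is visible of it).
- vision.regions_of(label, camera): "region" (400x640 bool, what is visible of it).
- vision.pinpoint(label, camera): "at" ([x, y, z] in m, in world coordinates, good to about 4 mm: a listed point, or the origin of a listed thing).
The state is a dict: "t": time; "qpos": joint angles; "joint_velocities": joint speeds; "effort": joint torques, N m; "position": TCP position; "tcp_rot": TCP orientation; "wrist_force": force on the tool from outside, world axes, zero at the start; "wrist_torque": the same for the moment, N m; "width": finger opening in m; "finger_force": force on a finger pad.
Only numpy, scipy, OpenCV 4.12 (cv2) and the standard library are available. Lean on these libraries where they do the work, as an engineer would, in place of code of your own. Each camera call takes 0.05 s, during which the arm holds its last target. There are 200 camera calls.

## Working session

There is one attempt and no reset: what is moved stays moved. The work goes in short steps, Python scripts to look and compute and a tool call to move; the robot and the scene stay as the last step left them, time stands still between calls to the robot, and variables do not carry over. Pictures are saved under pics/ and viewed, at most 10 in all, crops included, and the job is handed in when it is done.

Besides the shell and the picture viewer there is one more tool, called after "Emit:" by a JSON object that holds its "api" and its "payload", one argument or row to a line. carry_out: Moves the arm, as the interface text tells. Its arguments: {"type":"object","properties":{"targets":{"type":"array"},"force":{"type":"number"}},"required":["targets"]}

```bash
mkdir -p pics
cat > h.py <<'E'
import numpy as np, cv2
from station import manip, vision
from scipy.spatial.transform import Rotation as R
def rot(q): return R.from_quat([q[1],q[2],q[3],q[0]])
def px(c,p):
    q=c["camera_from_world"]@np.r_[p,1]; u=c["mtx"]@q[:3]; return u[:2]/u[2]
def ray(c,uv):
    T=np.linalg.inv(c["camera_from_world"]); d=T[:3,:3]@np.linalg.solve(c["mtx"],np.r_[uv,1]); return T[:3,3],d/np.linalg.norm(d)
def tri(obs):
    A=0;b=0
    for c,uv in obs:
        o,d=ray(c,uv); P=np.eye(3)-np.outer(d,d); A=A+P; b=b+P@o
    return np.linalg.solve(A,b)
def onz(c,uv,z):
    o,d=ray(c,uv); return o+d*(z-o[2])/d[2]
def save(c,n): cv2.imwrite("pics/"+n,c["frame"][:,:,::-1])
E
python3 - <<'E'
from h import *
np.set_printoptions(precision=4,suppress=True)
s=manip.state(); print(s["t"],s["position"],s["tcp_rot"],s["width"],manip.hold_point_z)
cs={}
for n in ["scene","top","wrist"]:
    c=cs[n]=vision.camera(n); save(c,n+"0.png")
    print(n,np.linalg.inv(c["camera_from_world"])[:3,3])
    for l in ["carriage","handle_top","cup_mouth","nozzle_tip","bottle_rim","cap","doser","tin"]:
        for d in vision.pinpoint(l,n)[:3]:
            print(" ",l,np.array(d["at"]),round(d["conf"],2),px(c,d["at"]).round())
E
```

```text
0.0 [0.1826 0.5972 0.2302] [-0.0001  0.1478  0.989  -0.001 ] 0.08535513025851707 0.0187
scene [1.4475 0.0199 0.7681]
  carriage [ 0.5848 -0.0554 -0.0007] 0.97 [298. 230.]
  carriage [0.5456 0.2921 0.0037] 0.2 [409. 223.]
  handle_top [ 0.518  -0.1371  0.0797] 0.93 [273. 195.]
  cup_mouth [ 0.5957 -0.1285  0.0717] 0.82 [273. 213.]
  nozzle_tip [ 0.599  -0.1857  0.0863] 0.57 [253. 209.]
  bottle_rim [0.5816 0.0174 0.133 ] 0.76 [323. 195.]
  bottle_rim [ 0.7202 -0.1716 -0.0007] 0.43 [253. 260.]
  cap [ 0.7919 -0.0345  0.0002] 0.92 [300. 282.]
  cap [0.7948 0.1563 0.0009] 0.65 [373. 284.]
  cap [0.5786 0.0217 0.1222] 0.62 [324. 197.]
  doser [ 0.7188 -0.1716 -0.0032] 0.73 [254. 261.]
  tin [ 0.7079 -0.07    0.0001] 0.76 [290. 258.]
  tin [ 0.4332 -0.3546 -0.0011] 0.49 [214. 198.]
top [0.3839 0.0321 1.3486]
  carriage [ 0.5824 -0.0521  0.0049] 0.97 [347. 200.]
  carriage [ 0.4355 -0.3545  0.0014] 0.59 [445. 245.]
  handle_top [ 0.5189 -0.1339  0.0769] 0.65 [377. 217.]
  cup_mouth [ 0.5897 -0.127   0.0692] 0.85 [373. 194.]
  nozzle_tip [ 0.5975 -0.1898  0.0886] 0.93 [395. 190.]
  bottle_rim [0.5771 0.0208 0.1381] 0.65 [325. 196.]
  cap [0.5781 0.0196 0.1226] 0.83 [325. 196.]
  cap [ 0.79   -0.0367  0.0019] 0.66 [341. 137.]
  cap [0.7903 0.1554 0.0006] 0.61 [282. 138.]
  doser [ 0.7166 -0.1708 -0.0019] 0.81 [383. 159.]
  doser [ 0.7025 -0.0699  0.0031] 0.7 [352. 163.]
  tin [ 0.7032 -0.0702 -0.0006] 0.59 [352. 163.]
wrist [0.1183 0.6186 0.3729]
```

Run:
```python
from h import *
a=cv2.imread("pics/scene0.png")[150:330,180:460]; b=cv2.imread("pics/top0.png")[110:270,240:480]
a=cv2.resize(a,(466,300),interpolation=3); b=cv2.resize(b,(450,300),interpolation=3)
w=max(a.shape[1],b.shape[1]); p=lambda i:cv2.copyMakeBorder(i,0,0,0,w-i.shape[1],0)
cv2.imwrite("pics/two0.png",cv2.resize(np.vstack([p(a),p(b)]),(466,600)))
```

```text
(no output)
```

View pics/scene0.png

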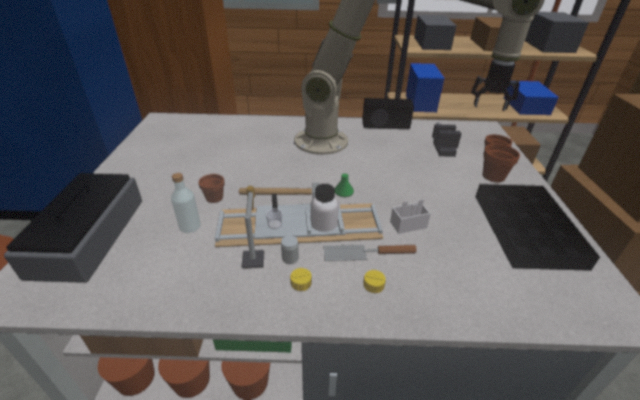

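View pics/two0.png

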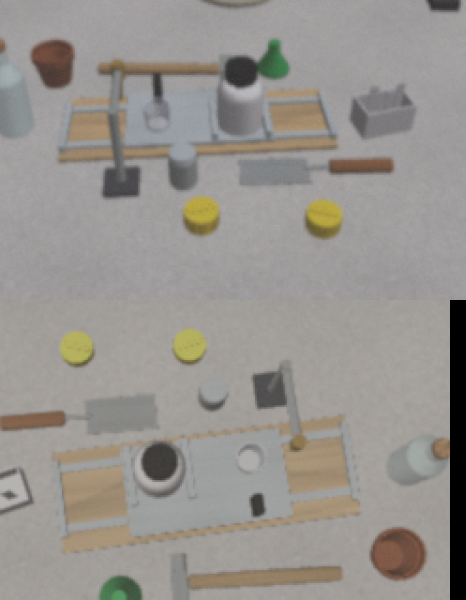

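The carriage's cap is the black one on the white bottle, at scene (324,195) and top (325,196). The yellow discs at scene (300,279) and (374,281) are look-alikes lying on the cabinet. The crop confirms this. The nozzle (top (395,190)) lies on the cup's line, about 6 cm to -y. I'll move in now.

Emit:
{"api": "carry_out", "payload": {
  "targets": [
    [[0, 0, 0, -5, -2.4, -0.3, 0], [0, 0, 0, -5, -2.4, -0.3, 0], [0, 0, 0, -5, -2.4, -0.3, 0], [0, 0, 0, -5, -2.4, -0.3, 0], [0, 0, 0, -5, -2.4, -0.3, 0], [0, 0, 0, -5, -2.4, -0.3, 0], [0, 0, 0, -5, -2.4, -0.3, 0]]
  ]
}}

```text
t: 2.22
position: [0.4695, 0.3334, 0.2526]
tcp_rot: [0.0, 0.148, 0.989, 0.0]
wrist_force: [0.2, 0.0, -0.2]
width: 0.0851
finger_force: 0.0
```

Emit:
{"api": "carry_out", "payload": {
  "targets": [
    [[0, 0, 0, -1.9, -5.4, 0, 0], [0, 0, 0, -1.9, -5.4, 0, 0], [0, 0, 0, -1.9, -5.4, 0, 0], [0, 0, 0, -1.9, -5.4, 0, 0], [0, 0, 0, -1.9, -5.4, 0, 0], [0, 0, 0, -1.9, -5.4, 0, 0], [0, 0, 0, -1.9, -5.4, 0, 0], [0, 0, 0, -1.9, -5.4, 0, 0]]
  ]
}}

```text
t: 3.22
position: [0.4872, -0.1246, 0.2527]
tcp_rot: [0.0, 0.148, 0.989, 0.0]
wrist_force: [1.1, -0.4, 0.1]
width: 0.0855
finger_force: 0.0
```

Emit:
{"api": "carry_out", "payload": {
  "targets": [
    [[0, 0, -7.5, 0, 0, 0, 0], [0, 0, -7.5, 0, 0, 0, 0], [0, 0, -7, 0, 0, 0, 0], [0, 0, 0, 0, 0, 0, 0]]
  ]
}}

```text
t: 3.72
position: [0.4874, -0.123, 0.2524]
tcp_rot: [0.0, -0.043, 0.999, 0.0]
wrist_force: [-0.0, 0.1, 0.1]
width: 0.0856
finger_force: 0.0
```

```bash
cat >> h.py <<'E'
np.set_printoptions(precision=4,suppress=True)
def rel(p,s=None):  # shift of the TCP to p, cm, in tool axes
    s=s or manip.state(); return rot(s["tcp_rot"]).inv().apply(np.array(p)-s["position"])*100
def yaw(s): # angle of tool y in world, deg
    y=rot(s["tcp_rot"]).apply([0,1,0]); return np.degrees(np.arctan2(y[1],y[0]))
def tilt(s): return rot(s["tcp_rot"]).apply([0,0,1])
E
python3 - <<'E'
from h import *
s=manip.state(); print(s["t"],s["position"],yaw(s),tilt(s),s["qpos"])
for n in ["wrist","top","scene"]:
    c=vision.camera(n); 
    if n=="wrist": save(c,"wrist1.png"); print(np.linalg.inv(c["camera_from_world"])[:3,3])
    for l in ["carriage","handle_top","cup_mouth","nozzle_tip","bottle_rim","cap"]:
        for d in vision.pinpoint(l,n)[:2]:
            print(" ",n,l,np.array(d["at"]),round(d["conf"],2),px(c,d["at"]).round())
E
```

```text
3.725 [ 0.4874 -0.123   0.2524] 94.94996968900215 [ 0.0002  0.     -1.    ] [-0.3269  0.1072  0.5595  1.685  -0.0581  1.3658  1.8989]
[ 0.4202 -0.1276  0.394 ]
  wrist carriage [ 0.5854 -0.0506  0.0028] 0.56 [361. 247.]
  wrist handle_top [ 0.5186 -0.1388  0.0774] 0.66 [295. 211.]
  wrist cup_mouth [ 0.5916 -0.1271  0.0732] 0.97 [301. 272.]
  wrist nozzle_tip [ 0.6016 -0.1854  0.0925] 0.87 [246. 285.]
  wrist bottle_rim [ 0.5197 -0.1423  0.0804] 0.55 [292. 212.]
  wrist bottle_rim [ 0.7198 -0.1729 -0.0007] 0.28 [265. 325.]
  wrist cap [0.7944 0.153  0.004 ] 0.77 [476. 385.]
  wrist cap [ 0.5163 -0.1395  0.0796] 0.29 [295. 209.]
  top carriage [ 0.5836 -0.0507  0.0027] 0.92 [347. 200.]
  top handle_top [0.5471 0.2862 0.0044] 0.64 [240. 213.]
  top handle_top [ 0.5852 -0.3965 -0.0003] 0.47 [455. 198.]
  top cup_mouth [ 0.5899 -0.1288  0.0701] 0.74 [374. 194.]
  top bottle_rim [0.5787 0.0212 0.1367] 0.8 [325. 195.]
  top cap [0.7885 0.1596 0.0029] 0.81 [280. 139.]
  top cap [0.5766 0.0218 0.1222] 0.69 [324. 197.]
  scene carriage [ 0.5845 -0.0527  0.001 ] 0.86 [299. 229.]
  scene handle_top [ 0.5184 -0.1396  0.0798] 0.89 [272. 195.]
  scene cup_mouth [ 0.5914 -0.1292  0.0713] 0.63 [273. 212.]
  scene nozzle_tip [ 0.6012 -0.1868  0.089 ] 0.81 [252. 209.]
  scene bottle_rim [0.5762 0.0224 0.1351] 0.69 [324. 193.]
  scene cap [ 0.7981  0.1569 -0.0014] 0.85 [373. 286.]
  scene cap [0.5774 0.0209 0.1206] 0.77 [324. 197.]
```

View pics/wrist1.png

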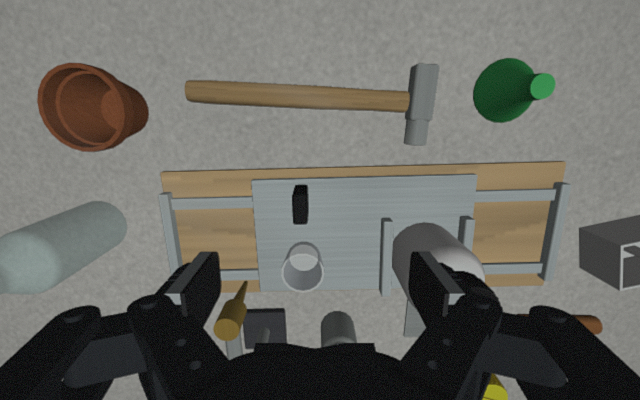

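The wrist picture shows the handle at (300,203), the cup at (302,268) and the nozzle at (230,320), with the plate edges square to the tool. The measurements agree across views: yaw is about 5.2° and the handle is near (0.517,-0.137,0.078). I'll descend and pinch.

Emit:
{"api": "carry_out", "payload": {
  "targets": [
    [[0, 0, 0, -2.8, -1.6, 0, 0], [0, 0, 0, 0, 0, 5, 0], [0, 0, 0, 0, 0, 5, 0], [0, 0, 0, 0, 0, 5, 0], [0, 0, 0, 0, 0, 3, 0], [0, 0, 0, 0, 0, 3, 0], [0, 0, 0, 0, 0, 0, 0]]
  ],
  "force": 40
}}

```text
t: 5.65
position: [0.5148, -0.136, 0.0403]
tcp_rot: [-0.002, -0.044, 0.999, 0.0]
wrist_force: [0.0, -0.6, 0.9]
width: 0.0856
finger_force: 0.0
```

Emit:
{"api": "carry_out", "payload": {
  "targets": [
    [[0, 0, 0, 0, 0, 0, 0.5], [0, 0, 0, 0, 0, 0, 1], [0, 0, 0, 0, 0, 0, 1], [0, 0, 0, 0, 0, 0, 1], [0, 0, 0, 0, 0, 0, 1], [0, 0, 0, 0, 0, 0, 1], [0, 0, 0, 0, 0, 0, 1]]
  ],
  "force": 40
}}

```text
t: 6.52
position: [0.517, -0.1363, 0.043]
tcp_rot: [0.0, -0.044, 0.999, -0.0]
wrist_force: [-2.3, 0.6, 7.4]
width: 0.0157
finger_force: 38.9
```

Run:
```python
from h import *
s=manip.state(); print(s["t"],s["position"],yaw(s),s["width"],s["wrist_force"],s["finger_force"])
for n in ["wrist","top","scene"]:
    c=vision.camera(n); 
    if n=="wrist": save(c,"wrist2.png")
    for l in ["cup_mouth","nozzle_tip","bottle_rim"]:
        for d in vision.pinpoint(l,n)[:1]:
            print(" ",n,l,np.array(d["at"]),round(d["conf"],2),px(c,d["at"]).round())
```

```text
6.525 [ 0.517  -0.1363  0.043 ] 95.05803096524431 0.015690879593990674 [-2.3059  0.577   7.432 ] 38.857449889183044
  top cup_mouth [ 0.5919 -0.1262  0.0718] 0.95 [373. 194.]
  top bottle_rim [0.5751 0.0189 0.1378] 0.57 [325. 196.]
  scene cup_mouth [ 0.5936 -0.1327  0.0731] 0.74 [271. 212.]
  scene nozzle_tip [ 0.6002 -0.1835  0.0849] 0.87 [254. 210.]
  scene bottle_rim [0.5779 0.0208 0.1358] 0.86 [324. 193.]
```

The handle is held at 15.7 mm opening. I'll slide most of the way, then check.

Emit:
{"api": "carry_out", "payload": {
  "targets": [
    [[0, 0, 0, 0, -0.6, 0, 1], [0, 0, 0, 0, -1, 0, 1], [0, 0, 0, 0, -1, 0, 1], [0, 0, 0, 0, -1, 0, 1], [0, 0, 0, 0, -1, 0, 1], [0, 0, 0, 0, -0.7, 0, 1], [0, 0, 0, 0, 0, 0, 1], [0, 0, 0, 0, 0, 0, 1]]
  ]
}}

```text
t: 8.12
position: [0.523, -0.1887, 0.043]
tcp_rot: [0.001, -0.044, 0.999, -0.0]
wrist_force: [5.5, 1.8, 2.1]
width: 0.0158
finger_force: 40.3
```

Run:
```python
from h import *
s=manip.state(); print(s["t"],s["position"],yaw(s),s["width"],s["wrist_force"],s["finger_force"])
ims=[]
for n in ["wrist","top","scene"]:
    for k in range(2):
        c=vision.camera(n)
        for l in ["cup_mouth","nozzle_tip","bottle_rim"]:
            for d in vision.pinpoint(l,n)[:1]:
                print(" ",n,l,np.array(d["at"]),round(d["conf"],2),px(c,d["at"]).round())
    u=px(c,[0.599,-0.186,0.08]).astype(int); print(n,u)
    M=cv2.getRectSubPix(c["frame"][:,:,::-1].copy(),(64,64),(float(u[0]),float(u[1])))
    if n!="wrist": ims.append(cv2.resize(M,(400,400),interpolation=cv2.INTER_CUBIC))
cv2.imwrite("pics/cmp3.png",np.hstack(ims))
```

```text
8.125 [ 0.523  -0.1887  0.043 ] 95.08772405307386 0.015835125608235388 [5.4966 1.8124 2.0874] 40.288660526275635
wrist [302 451]
  top nozzle_tip [ 0.5981 -0.1852  0.09  ] 0.74 [394. 190.]
  top bottle_rim [ 0.5805 -0.031   0.1372] 0.58 [343. 194.]
  top cup_mouth [ 0.599  -0.1795  0.07  ] 0.96 [391. 191.]
  top nozzle_tip [ 0.5992 -0.1858  0.0883] 0.58 [394. 190.]
  top bottle_rim [ 0.5797 -0.0313  0.1385] 0.83 [343. 195.]
top [393 190]
  scene cup_mouth [ 0.6016 -0.1839  0.0736] 0.62 [254. 213.]
  scene nozzle_tip [ 0.597  -0.1858  0.0864] 0.78 [253. 209.]
  scene bottle_rim [ 0.5865 -0.0316  0.1372] 0.94 [305. 194.]
  scene cup_mouth [ 0.6006 -0.1807  0.0713] 0.84 [255. 214.]
  scene nozzle_tip [ 0.6016 -0.1871  0.0859] 0.67 [252. 210.]
  scene bottle_rim [ 0.5857 -0.0326  0.1364] 0.82 [305. 194.]
scene [252 210]
```

View pics/cmp3.png

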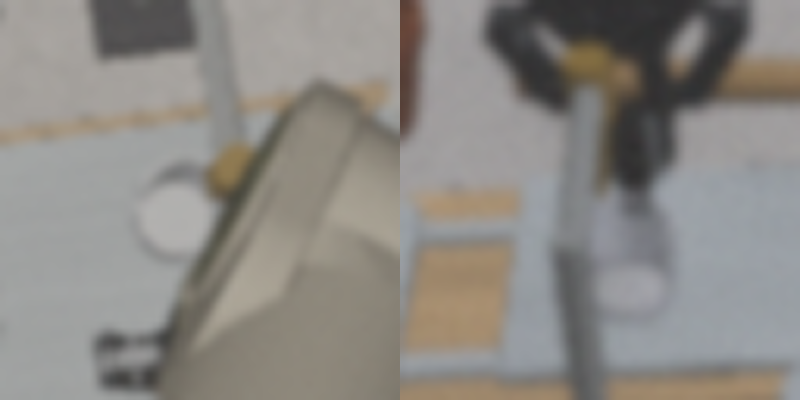

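Emit:
{"api": "carry_out", "payload": {
  "targets": [
    [[0, 0, 0, 0, -0.3, 0, 1], [0, 0, 0, 0, -0.15, 0, 1], [0, 0, 0, 0, 0, 0, 1], [0, 0, 0, 0, 0, 0, 1]]
  ]
}}

```text
t: 9.82
position: [0.5233, -0.1922, 0.043]
tcp_rot: [0.001, -0.045, 0.999, 0.0]
wrist_force: [4.5, 5.2, 3.8]
width: 0.0156
finger_force: 40.0
```

Run:
```python
from h import *
s=manip.state(); print(s["t"],s["position"],yaw(s),s["width"],s["wrist_force"])
N=[];C=[]
for n in ["top","scene"]:
    for k in range(8):
        c=vision.camera(n)
        for l,L in [("cup_mouth",C),("nozzle_tip",N)]:
            for d in vision.pinpoint(l,n)[:1]:
                if abs(d["at"][1]+.186)<.02: L.append(d["at"])
    for L in (C,N): print(n,len(L),np.median(L,0),np.std(L,0))
    if n=="scene":
        save(c,"sc4.png"); a=c["frame"][185:235,222:286,::-1]; cv2.imwrite("pics/sc4c.png",cv2.resize(a,(768,600),interpolation=cv2.INTER_CUBIC))
        for p in ([.599,-.186,.088],[.601,-.186,.071],[.601,-.186,.027]): print(px(c,p))
```

```text
9.825 [ 0.5233 -0.1922  0.043 ] 95.13581227678088 0.015616722843623082 [4.5358 5.2499 3.8272]
top 8 [ 0.5969 -0.1832  0.0713] [0.0016 0.0016 0.0004]
top 8 [ 0.5977 -0.1889  0.0885] [0.0013 0.0014 0.0013]
scene 14 [ 0.5993 -0.1839  0.0714] [0.0024 0.0015 0.0009]
scene 15 [ 0.5984 -0.1881  0.0881] [0.0011 0.0022 0.0019]
[252.6816 208.8508]
[253.0999 213.7821]
[254.4346 225.0648]
```

View pics/sc4c.png

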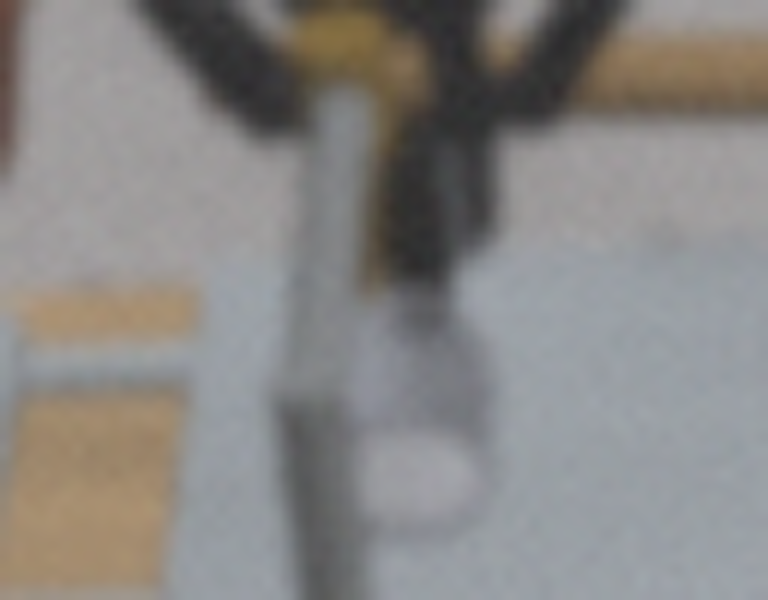

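Emit:
{"api": "carry_out", "payload": {
  "targets": [
    [[0, 0, 0, 0, -0.2, 0, 1], [0, 0, 0, 0, 0, 0, 1], [0, 0, 0, 0, 0, 0, 0.6], [0, 0, 0, 0, 0, 0, 0], [0, 0, 0, 0, 0, 0, 0], [0, 0, 0, 0, 0, 0, 0]]
  ]
}}

```text
t: 12.98
position: [0.5215, -0.1959, 0.0421]
tcp_rot: [-0.0, -0.043, 0.999, -0.0]
wrist_force: [0.3, 0.4, 1.4]
width: 0.0851
finger_force: 0.0
```

Emit:
{"api": "carry_out", "payload": {
  "targets": [
    [[0, 0, 0, 0, 0, -3, 0], [0, 0, 0, 0, 0, -5, 0], [0, 0, 0, 0, 0, -5, 0], [0, 0, 0, 3, 0, -5, 0], [0, 0, 0, 0, 0, -3, 0], [0, 0, 0, 0, 0, 0, 0], [0, 0, 0, 0, 0, 0, 0]]
  ]
}}

```text
t: 13.85
position: [0.4917, -0.1981, 0.2515]
tcp_rot: [-0.0, -0.044, 0.999, 0.0]
wrist_force: [-0.7, -0.3, -0.1]
width: 0.0853
finger_force: 0.0
```

Run:
```python
from h import *
s=manip.state(); print(s["t"],s["position"],yaw(s))
N=[];C=[];H=[]
for k in range(8):
    c=vision.camera("wrist")
    for l,L in [("cup_mouth",C),("nozzle_tip",N),("handle_top",H)]:
        for d in vision.pinpoint(l,"wrist")[:1]: L.append(d["at"])
for L in (C,N,H): print(len(L),np.median(L,0),np.std(L,0),px(c,np.median(L,0)))
save(c,"w5.png"); np.savez("w5.npz",m=c["mtx"],T=c["camera_from_world"])
u=px(c,[.598,-.187,.075]).astype(int);print(u)
a=c["frame"][u[1]-75:u[1]+75,u[0]-100:u[0]+100,::-1]; print(a.shape); cv2.imwrite("pics/w5c.png",cv2.resize(a,(800,600),interpolation=cv2.INTER_CUBIC))
```

```text
13.85 [ 0.4917 -0.1981  0.2515] 95.00408021413865
8 [ 0.5988 -0.1865  0.073 ] [0.0012 0.0018 0.0012] [315.305  275.4993]
7 [ 0.6032 -0.1866  0.0886] [0.0012 0.0007 0.0016] [314.8536 286.2506]
8 [ 0.5245 -0.1977  0.0796] [0.0011 0.0008 0.0012] [310.8696 213.8268]
[314 275]
(150, 200, 3)
```

View pics/w5c.png

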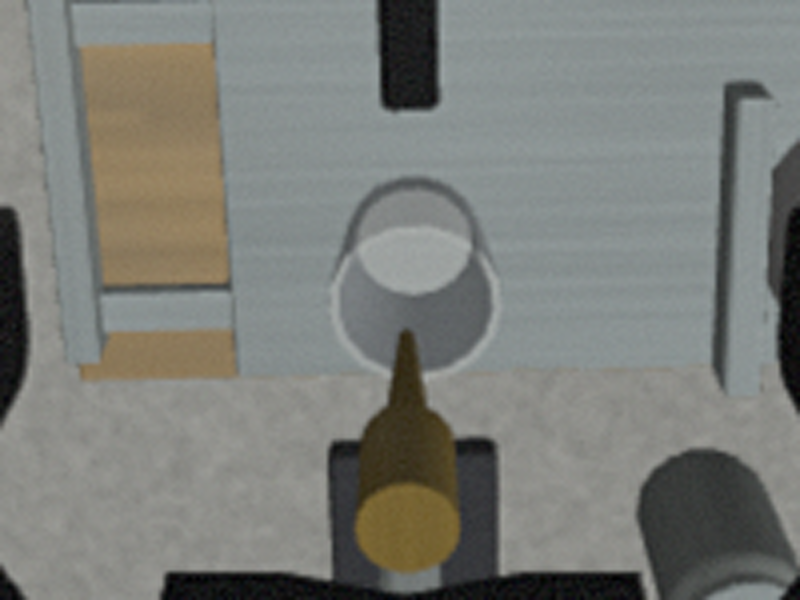

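The picture shows the rim centre at crop (415,300), i.e. pixel (317.8,275), and the nozzle tip at (406,333), i.e. (315.5,283.3). I'll turn the offset into mm.

Run:
```python
from h import *
d=np.load("w5.npz"); c={"mtx":d["m"],"camera_from_world":d["T"]}
a=onz(c,(317.75,275),.071); b=onz(c,(315.5,283.2),.088); print(a,b,b-a)
y=np.array([-np.sin(np.radians(5.1)),np.cos(np.radians(5.1)),0]); print("along carriage y",(b-a)@y, "x",(b-a)@[y[1],-y[0],0])
c=vision.camera("top"); n=[]
for k in range(4):
    c=vision.camera("top"); n+=[r["at"] for r in vision.pinpoint("bottle_rim","top")[:1]]+[r["at"] for r in vision.pinpoint("cap","top") if r["at"][2]>.08]
c=vision.camera("scene"); n+=[r["at"] for r in vision.pinpoint("bottle_rim","scene")[:1]]
print(np.array(n))
```

```text
[ 0.599  -0.1836  0.071 ] [ 0.5998 -0.1862  0.088 ] [ 0.0008 -0.0026  0.017 ]
along carriage y -0.0026184328248502393 x 0.0006085014961794804
[[ 0.599  -0.1885  0.0874]
 [ 0.5842 -0.0396  0.1223]
 [ 0.5491  0.2859  0.0014]
 [ 0.5849 -0.0339  0.1214]
 [ 0.5827 -0.0393  0.1376]
 [ 0.5855 -0.0366  0.1237]
 [ 0.5822 -0.0362  0.1376]
 [ 0.5828 -0.0382  0.1245]
 [ 0.5839 -0.0374  0.1349]]
```

2.6 mm remain. I'll regrasp and nudge.

Emit:
{"api": "carry_out", "payload": {
  "targets": [
    [[0, 0, 0, -3, 0, 4, 0], [0, 0, 0, 0, 0, 6, 0], [0, 0, 0, 0, 0, 6, 0], [0, 0, 0, 0, 0, 5, 0], [0, 0, 0, 0, 0, 0, 0.5], [0, 0, 0, 0, 0, 0, 1], [0, 0, 0, 0, 0, 0, 1], [0, 0, 0, 0, 0, 0, 1]]
  ]
}}

```text
t: 17.2
position: [0.5233, -0.1956, 0.0445]
tcp_rot: [0.002, -0.044, 0.999, -0.0]
wrist_force: [-1.6, 2.0, 8.3]
width: 0.0156
finger_force: 38.8
```

Emit:
{"api": "carry_out", "payload": {
  "targets": [
    [[0, 0, 0, 0, 0, 0, 1], [0, 0, 0, 0, 0, 0, 1]]
  ]
}}

```text
t: 17.45
position: [0.5233, -0.1957, 0.0445]
tcp_rot: [0.002, -0.044, 0.999, -0.0]
wrist_force: [-1.8, 1.4, 7.9]
width: 0.0157
finger_force: 38.7
```

Emit:
{"api": "carry_out", "payload": {
  "targets": [
    [[0, 0, 0, 0, 0, 0, 0.6], [0, 0, 0, 0, 0, 0, 0], [0, 0, 0, 0, 0, 0, 0], [0, 0, 0, 0, 0, -3, 0], [0, 0, 0, 0, 0, -6, 0], [0, 0, 0, 3, 0, -6, 0], [0, 0, 0, 0, 0, -6, 0], [0, 0, 0, 0, 0, 0, 0]]
  ]
}}

```text
t: 18.45
position: [0.496, -0.1994, 0.2534]
tcp_rot: [0.005, -0.043, 0.999, -0.001]
wrist_force: [0.7, 0.5, -0.9]
width: 0.0855
finger_force: 0.0
```

Run:
```python
from h import *
s=manip.state(); print(s["t"],s["position"],yaw(s),s["wrist_force"])
c=vision.camera("wrist")
save(c,"w6.png"); np.savez("w6.npz",m=c["mtx"],T=c["camera_from_world"])
a=c["frame"][200:350,214:414,::-1]; cv2.imwrite("pics/w6c.png",cv2.resize(a,(800,600),interpolation=cv2.INTER_CUBIC))
```

```text
18.45 [ 0.496  -0.1994  0.2534] 94.95728787777502 [ 0.7261  0.5261 -0.8874]
```

View pics/w6c.png

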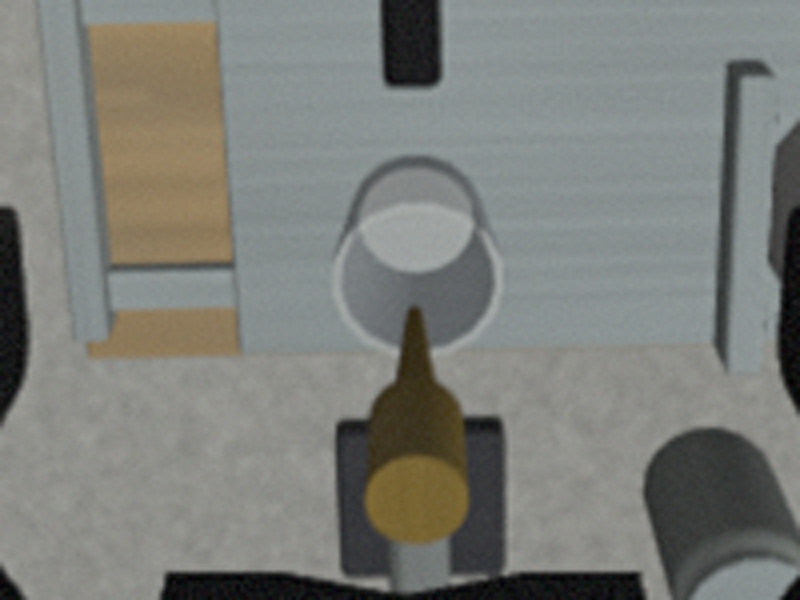

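The rim centre is at crop x≈417.5 and the tip at 414, an offset of about 1 mm, so the cup is centred. Next, the cap.

Emit:
{"api": "carry_out", "payload": {
  "targets": [
    [[0, 0, 0, -0.4, 4, -0.7, 0], [0, 0, 0, -0.4, 4, -0.7, 0], [0, 0, 0, -0.4, 4, -0.7, 0], [0, 0, 0, -0.4, 4, -0.6, 0], [0, 0, 0, 0, 0, 0, 0], [0, 0, 0, 0, 0, 0, 0]]
  ]
}}

```text
t: 19.25
position: [0.4955, -0.0377, 0.2739]
tcp_rot: [-0.001, -0.044, 0.999, -0.0]
wrist_force: [-0.7, -0.1, 0.1]
width: 0.0854
finger_force: 0.0
```

Run:
```python
from h import *
s=manip.state(); print(s["t"],s["position"],yaw(s),tilt(s),s["qpos"])
o=[]
for n in ["wrist","top","scene"]:
    c=vision.camera(n)
    for r in vision.pinpoint("cap",n):
        if r["at"][2]>.08: print(n,np.array(r["at"]),r["conf"],px(c,r["at"]))
    for r in vision.regions_of("cap",n):
        m=r["region"]; y,x=np.nonzero(m); print(n,len(x),x.min(),x.max(),y.min(),y.max(),x.mean(),y.mean(),r["conf"])
    if n=="wrist": save(c,"w7.png"); np.savez("w7.npz",m=c["mtx"],T=c["camera_from_world"])
```

```text
19.25 [ 0.4955 -0.0377  0.2739] 94.9975927201571 [-0.0023 -0.0008 -1.    ] [-0.4476  0.0837  0.4952  1.6565 -0.0393  1.4138  1.7103]
wrist [ 0.5797 -0.0366  0.1244] 0.59 [306.9569 269.4904]
wrist 3119 277 336 249 313 306.6219942289195 281.1894838089131 0.84
top 282 272 289 127 145 280.6595744680851 136.0886524822695 0.56
top 279 332 349 125 144 340.4731182795699 134.66666666666666 0.51
scene [ 0.5847 -0.0381  0.1184] 0.69 [303.3037 199.0117]
scene 410 363 384 270 292 373.79024390243904 280.88780487804877 0.8
scene 431 290 312 268 290 300.7726218097448 279.0092807424594 0.76
scene 323 294 313 184 202 303.8204334365325 192.92879256965944 0.56
```

View pics/w7.png

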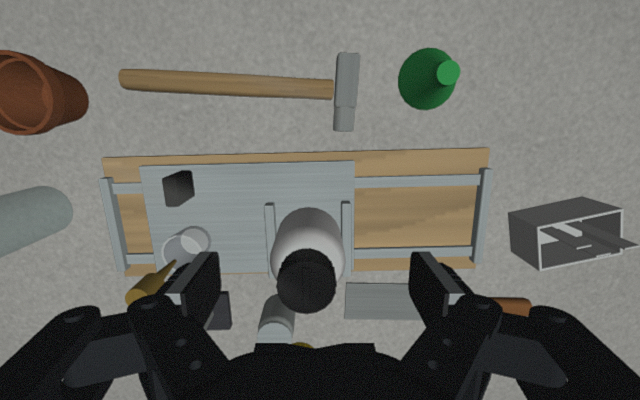

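Black cap at wrist pixel (307,286) on the white bottle, with the yellow discs well away. I'll triangulate with the scene view.

Run:
```python
from h import *
d=np.load("w7.npz"); c={"mtx":d["m"],"camera_from_world":d["T"]}
s=vision.camera("scene")
print(tri([(c,(306.6,283)),(s,(303.8,192))]))
for r in (284,286,288): print(onz(c,(306.6,r),.154))
p=np.array([.5845,-.038,.154]); t=np.linspace(0,2*np.pi,60)
for q in (p,[.5835,-.0365,.154]):
  P=np.array([px(c,np.array(q)+.028*np.array([np.cos(a),np.sin(a),0])) for a in t]); print(q,P.min(0),P.max(0))
  P=np.array([px(s,np.array(q)+.028*np.array([np.cos(a),np.sin(a),0])) for a in t]); print("scene",P.min(0),P.max(0))
```

```text
[ 0.5842 -0.0363  0.1433]
[ 0.5791 -0.0363  0.154 ]
[ 0.5812 -0.0361  0.154 ]
[ 0.5832 -0.036   0.154 ]
[ 0.5845 -0.038   0.154 ] [274.1767 261.4894] [334.4423 315.2208]
scene [293.367  183.4101] [313.0393 194.7918]
[0.5835, -0.0365, 0.154] [275.8491 260.6155] [336.1636 314.4311]
scene [293.9215 183.2294] [313.5783 194.5948]
```

Emit:
{"api": "carry_out", "payload": {
  "targets": [
    [[0, 0, 0, -4.4, -0.3, 0, 0], [0, 0, 0, -4.4, -0.35, 0, 0], [0, 0, 10, 0, 0, 0, 0], [0, 0, 10, 0, 0, 0, 0], [0, 0, 10, 0, 0, 0, 0], [0, 0, 10, 0, 0, 0, 0], [0, 0, 10, 0, 0, 0, 0], [0, 0, 10, 0, 0, 0, 0]]
  ]
}}

```text
t: 20.75
position: [0.5842, -0.0361, 0.2751]
tcp_rot: [-0.0, 0.464, 0.886, -0.0]
wrist_force: [-0.0, -0.2, 0.3]
width: 0.0853
finger_force: 0.0
```

Emit:
{"api": "carry_out", "payload": {
  "targets": [
    [[0, 0, 10, 0, 0, 0, 0], [0, 0, 10, 0, 0, 0, 0], [0, 0, 10, 0, 0, 0, 0], [0, 0, 0, 0, 0, 5, 0], [0, 0, 0, 0, 0, 0, 0], [0, 0, 0, 0, 0, 0, 0]]
  ]
}}

```text
t: 21.5
position: [0.5847, -0.0362, 0.2266]
tcp_rot: [0.0, 0.675, 0.737, 0.0]
wrist_force: [0.4, -0.0, 0.0]
width: 0.0852
finger_force: 0.0
```

Run:
```python
from h import *
s=manip.state(); print(s["t"],s["position"],yaw(s),tilt(s),s["qpos"],rel([.584,-.0365,.121],s))
c=vision.camera("wrist"); save(c,"w8.png")
for r in vision.pinpoint("cap","wrist")+vision.pinpoint("bottle_rim","wrist"): print(np.array(r["at"]),r["conf"],px(c,r["at"]))
for r in vision.regions_of("cap","wrist")[:2]:
    y,x=np.nonzero(r["region"]); print(len(x),x.min(),x.max(),y.min(),y.max(),r["conf"])
t=np.linspace(0,2*np.pi,60)
P=np.array([px(c,[.584+.028*np.cos(a),-.0365+.028*np.sin(a),.154]) for a in t]); print(P.min(0),P.max(0))
```

```text
21.5 [ 0.5847 -0.0362  0.2266] 5.017525118017287 [ 0.0009 -0.0002 -1.    ] [-0.5687  0.3606  0.7593  1.5188 -0.2509  1.3615  0.2981] [-0.0203 -0.0799 10.5607]
[0.7949 0.1538 0.0043] 0.76 [534.0195  11.5438]
[ 0.5836 -0.0351  0.1243] 0.67 [312.4269 202.2724]
[ 0.7924 -0.0345 -0.0013] 0.61 [486.1477 188.537 ]
2500 467 528 166 217 0.94
2258 506 582 0 37 0.63
[273.283  176.5906] [352.0239 251.6198]
```

View pics/w8.png

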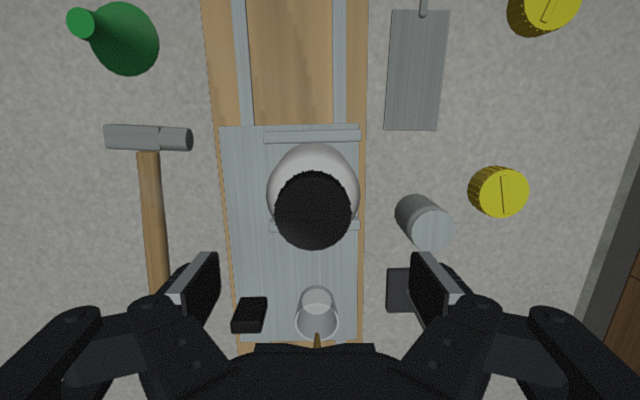

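The picture shows the cap at x 274–352, y 171–250, against a prediction of 273–352 and a lower edge of 251. That's within 0.5 mm. I'll descend and grip.

Emit:
{"api": "carry_out", "payload": {
  "targets": [
    [[0, 0, 0, 0, 0, 4, 0], [0, 0, 0, 0, 0, 3, 0], [0, 0, 0, 0, 0, 2, 0], [0, 0, 0, 0, 0, 1.5, 0], [0, 0, 0, 0, 0, 0, 0.2], [0, 0, 0, 0, 0, 0, 0.4], [0, 0, 0, 0, 0, 0, 0.7], [0, 0, 0, 0, 0, 0, 1]]
  ],
  "force": 60
}}

```text
t: 22.7
position: [0.5845, -0.0363, 0.1212]
tcp_rot: [0.0, 0.676, 0.737, 0.0]
wrist_force: [-4.5, 0.8, 6.5]
width: 0.0541
finger_force: 62.8
```

Emit:
{"api": "carry_out", "payload": {
  "targets": [
    [[0, 0, 0, 0, 0, 0, 1], [0, 0, 0, 0, 0, 0, 1], [0, 0, 0, 0, 0, 0, 1]]
  ]
}}

```text
t: 23.08
position: [0.5845, -0.0363, 0.1212]
tcp_rot: [0.0, 0.676, 0.737, 0.0]
wrist_force: [-3.5, 0.1, 6.2]
width: 0.0541
finger_force: 62.8
```

Emit:
{"api": "carry_out", "payload": {
  "targets": [
    [[0, 0, 0, 0, 0, 0.3, 1], [0, 0, 0, 0, 0, 0.3, 1], [0, 0, 0, 0, 0, 0.3, 1], [0, 0, 0, 0, 0, 0, 1], [0, 0, 0, 0, 0, 0, 1]]
  ]
}}

```text
t: 23.7
position: [0.5846, -0.0363, 0.114]
tcp_rot: [0.0, 0.676, 0.737, 0.001]
wrist_force: [-12.0, 0.6, 23.0]
width: 0.0543
finger_force: 64.6
```

Pressed 7.2 mm with the force rising, so it is at the stop. Now I'll turn anticlockwise.

Emit:
{"api": "carry_out", "payload": {
  "targets": [
    [[0, 0, -6, 0, 0, 0, 1], [0, 0, -8, 0, 0, 0, 1], [0, 0, -8, 0, 0, 0, 1], [0, 0, -8, 0, 0, 0, 1], [0, 0, -8, 0, 0, 0, 1], [0, 0, -8, 0, 0, 0, 1], [0, 0, 0, 0, 0, 0, 1]]
  ]
}}

```text
t: 24.58
position: [0.5835, -0.0361, 0.114]
tcp_rot: [-0.001, 0.333, 0.943, 0.001]
wrist_force: [-16.8, 2.7, 26.0]
width: 0.0542
finger_force: 65.2
```

Run:
```python
from h import *
s=manip.state(); print(s["t"],s["position"],yaw(s),tilt(s),s["wrist_force"],s["wrist_torque"],s["width"],s["qpos"][6])
```

```text
24.575 [ 0.5835 -0.0361  0.114 ] 51.10360213503633 [-0.0004  0.0019 -1.    ] [-16.7627   2.6747  25.9739] [0.2335 3.5852 0.2458] 0.054161769066499776 1.0897572733072278
```

Emit:
{"api": "carry_out", "payload": {
  "targets": [
    [[0, 0, 0, 0.12, -0.09, 0, 1], [0, 0, -8, 0, 0, 0, 1], [0, 0, -8, 0, 0, 0, 1], [0, 0, -8, 0, 0, 0, 1], [0, 0, -8, 0, 0, 0, 1], [0, 0, -8, 0, 0, 0, 1], [0, 0, -4, 0, 0, 0, 1], [0, 0, 0, 0, 0, 0, 1]]
  ]
}}

```text
t: 25.58
position: [0.5827, -0.0367, 0.1141]
tcp_rot: [0.001, -0.044, 0.999, 0.0]
wrist_force: [-12.8, 0.4, 21.9]
width: 0.0541
finger_force: 64.5
```

Run:
```python
from h import *
s=manip.state(); print(s["t"],s["position"],yaw(s),tilt(s),s["wrist_force"],s["wrist_torque"],s["width"],s["qpos"][6])
c=vision.camera("top"); save(c,"top9.png"); c=vision.camera("scene"); save(c,"sc9.png")
```

```text
25.575 [ 0.5827 -0.0367  0.1141] 94.99447268764149 [ 0.0014  0.0007 -1.    ] [-12.7886   0.4213  21.9084] [-0.1815  2.6502  0.0033] 0.05407244156516676 1.8005801509087707
```

Turned 90°. Lifting gently, watching the force.

Emit:
{"api": "carry_out", "payload": {
  "targets": [
    [[0, 0, 0, 0, 0, -0.5, 1], [0, 0, 0, 0, 0, -0.5, 1], [0, 0, 0, 0, 0, -0.5, 1], [0, 0, 0, 0, 0, 0, 1]]
  ]
}}

```text
t: 26.18
position: [0.5827, -0.0367, 0.1264]
tcp_rot: [-0.0, -0.043, 0.999, -0.0]
wrist_force: [-4.3, -3.8, 3.5]
width: 0.0541
finger_force: 64.0
```

Emit:
{"api": "carry_out", "payload": {
  "targets": [
    [[0, 0, 0, 0, 0, -1, 1], [0, 0, 0, 0, 0, -1.2, 1], [0, 0, 0, 0, 0, -1.5, 1], [0, 0, 0, 0, 0, -1.5, 1], [0, 0, 0, 0, 0, -1, 1], [0, 0, 0, 0, 0, -0.5, 1], [0, 0, 0, 0, 0, 0, 1], [0, 0, 0, 0, 0, 0, 1]]
  ]
}}

```text
t: 27.18
position: [0.5824, -0.0361, 0.1926]
tcp_rot: [-0.001, -0.044, 0.999, -0.0]
wrist_force: [-0.1, -0.3, -0.8]
width: 0.0542
finger_force: 63.8
```

Run:
```python
from h import *
s=manip.state(); print(s["t"],s["position"],yaw(s),tilt(s),s["wrist_force"],s["width"])
c=vision.camera("scene")
for l in ["cap","bottle_rim","cup_mouth","nozzle_tip"]:
    for r in vision.pinpoint(l,"scene")[:3]: print(l,np.array(r["at"]),r["conf"],px(c,r["at"]))
u=px(c,[.584,-.06,.15]); cr=cv2.getRectSubPix(c["frame"][:,:,::-1].copy(),(120,90),(float(u[0]),float(u[1])))
print(u); cv2.imwrite("pics/s10.png",cv2.resize(cr,(800,600),interpolation=cv2.INTER_CUBIC))
```

```text
27.175 [ 0.5824 -0.0361  0.1926] 94.99828829267572 [-0.0011 -0.0001 -1.    ] [-0.1338 -0.3052 -0.8395] 0.05421061596483719
cap [ 0.5846 -0.0351  0.1915] 0.8 [304.1085 178.0646]
cap [ 0.7966  0.1574 -0.001 ] 0.61 [372.9934 285.3676]
cap [ 0.7932 -0.0314  0.0019] 0.56 [301.6141 281.51  ]
bottle_rim [ 0.5814 -0.0394  0.1364] 0.88 [302.8566 193.3251]
cup_mouth [ 0.5999 -0.1911  0.0724] 0.88 [251.3955 213.131 ]
cup_mouth [ 0.7072 -0.0692  0.0033] 0.4 [290.1828 257.1743]
cup_mouth [ 0.5982 -0.1872  0.0842] 0.33 [252.4394 209.6838]
nozzle_tip [ 0.6004 -0.1847  0.0858] 0.67 [253.1134 209.7482]
[295.5472 189.8153]
```

View pics/s10.png

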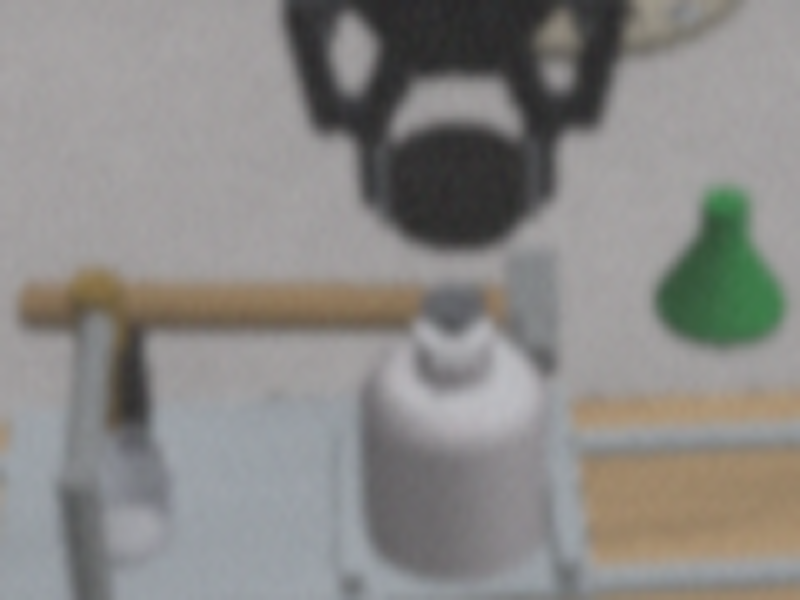

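The cap is off and held level, above the open bottle. I'll check that the carriage didn't creep during the cap work.

Run:
```python
from h import *
for n in ("scene","top","wrist"):
    D={"cup_mouth":[],"nozzle_tip":[],"bottle_rim":[],"handle_top":[]}
    for k in range(6 if n!="wrist" else 2):
        vision.camera(n)
        for l in D:
            D[l]+=[r["at"] for r in vision.pinpoint(l,n)[:1] if r["at"][2]>.06]
    for l in D:
        if D[l]: print(n,l,len(D[l]),np.median(D[l],0))
print(manip.state()["t"],manip.state()["position"])
```

```text
scene cup_mouth 5 [ 0.6009 -0.1899  0.072 ]
scene nozzle_tip 6 [ 0.5993 -0.1869  0.0867]
scene bottle_rim 6 [ 0.5842 -0.0396  0.1345]
scene handle_top 5 [ 0.5255 -0.1979  0.078 ]
top cup_mouth 6 [ 0.5968 -0.1869  0.0712]
top nozzle_tip 6 [ 0.5991 -0.1876  0.0885]
top bottle_rim 1 [ 0.5976 -0.1846  0.0691]
top handle_top 6 [ 0.5261 -0.1953  0.0765]
wrist cup_mouth 2 [ 0.5978 -0.187   0.0741]
wrist nozzle_tip 2 [ 0.6036 -0.1842  0.0871]
wrist bottle_rim 2 [ 0.5828 -0.04    0.1344]
wrist handle_top 2 [ 0.5238 -0.2005  0.0793]
30.925 [ 0.5827 -0.0361  0.1932]
```

```bash
python3 -c "
from station import manip
print(manip.sign_off())"
```

```text
the job is handed in; nothing more can be done
None
```

I handed the job in at about 31 s: the measuring cup stands under the nozzle tip to within about 1 mm, and the cap is off the feed bottle, held level and still about 6 cm above its rim.

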